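# Pedal-stop slide track: set the overhang of a weld fixture plate and hold it

## Task

Press the spring pedal of the slide track right down so that the end stop drops, then slide the weld fixture plate by its handle along the rails and out over their end until its front edge is level with the pointer on the length gauge. Out there it is past its balance and its bracket is about to be tacked from underneath, so finish while still holding it flat and still on the rails, without letting go. Keep it down on the rails all the way, and leave the pointer and everything else on the table alone.

Things in the scene. Friction and masses are not known exactly. Their poses are not given: they have to be found in the camera images.
- track: Bolted slide track: two blue steel rails with slippery black slide strips, 345 mm long, 132 mm wide; slide surface 70 mm above the table, rails 27 to 59 mm either side of the middle, open gap between, outside lips 4 mm above the surface (118 mm apart). Origin on the table under the middle of the rails' outer end (where the plate runs out); x outward along the rails, y to the pedal's side, z up.
- stop (a joint): End stop: steel plate 44 mm wide, 8 mm thick, between the rails, 16 mm inside their end. 0 m: up, 16 mm above the slide surface, blocking the plate; 0.020 m: dropped, 4 mm below it. A catch on the pedal's shaft holds it up; once the pedal is pressed past about two thirds it falls by its own weight and stays down.
- pedal (a joint): Pedal: treadle plate 70 x 155 mm with ribbed black rubber, along the track's x, its middle 125 mm to the track's +y; hinged 35 mm inside the rails' end, 20 mm above the table, the free end outward and raised. 0 rad: up, as it starts; 0.32: level, at its stop. A spring returns it when let go: at the pad point about 5 N to start, 12 N at the stop.
- pedal_pad (a point): Point on the pedal's rubber top where it is pressed, mid-width, 115 mm from the hinge and 40 mm from the free end; about 64 mm above the table with the pedal up, 28 mm with it at its stop.
- fixture: Weld fixture plate, aluminium, 260 x 110 x 8 mm, 0.6 to 1 kg in all, on the rails behind the stop. From front to rear: steel U bracket over a window, toggle clamp (to 67 mm above the underside), black bow handle. Origin: middle of its underside; x to its front edge (130 mm ahead, goes outward), z up. Centre of mass within 10 mm of the origin: past half overhang it tips unless its rear is held.
- front_edge (a point): Middle of the plate's front edge, on the plate's top face: 130 mm ahead of the plate's origin, 8 mm above its underside.
- handle (a point): Middle of the handle's crossbar: round steel bar 10 mm thick, 76 mm between its posts, running across the plate (its y), 102 mm behind the plate's origin, 28 mm from the rear edge, axis 34 mm above the plate's top. Clear for 60 mm before and behind.
- pointer (a point): Tip of the pointer, a stepped steel blade 2 mm wide at the tip, on the small cursor block with a thumbscrew, clamped to the length gauge (10 mm square bar on the track's -y side, to 225 mm past the rails' end). Marks where the front edge shall stand, 145 to 180 mm past the rails' end. Axes as the track's. Tip 67 mm from the track's middle, 12 mm beside the plate's path, 80 mm above the table.
- spare_bracket: Bystander, leave alone: loose steel U-channel bracket, 80 x 46 x 40 mm, standing on the table under the space where the plate will overhang. Origin: on its underside
- magnet_square: Bystander, leave alone: grey triangular magnetic welding square lying flat, 100 mm, 18 mm thick, on the table beside the track. Origin: on its underside
- spanner: Bystander, leave alone: steel open spanner lying on the table beyond the gauge. Origin: on its underside
- hammer: Bystander, leave alone: hammer lying on the table to the right. Origin: on its underside
- disc: Bystander, leave alone: brown grinding disc, 125 mm across, 6 mm thick, lying flat at the left. Origin: middle of its underside
- red_bin: Bystander, leave alone: red open plastic bin, 160 x 100 x 75 mm, at the far left. Origin: middle of its underside
- f_clamp: Bystander, leave alone: steel F-clamp with a wooden handle, 220 mm long, lying at the near right. Origin: on its underside

How it is judged:
By the outcome, as a careful person would: the job done as asked, in the order asked, and still so for the second after the job is handed in, while the arm keeps its last pose, push and grip.
It also fails if it takes over 53 s, if anything falls off the work surface, if the arm or the gripper's body presses on something with over 40 N, if the wrist force passes 120 N, or if a joint passes its speed limit or range.

## Robot

A 6-joint arm with a two-finger parallel gripper is mounted at the origin on the work surface. World frame = base frame: x ahead of the robot, y to its left, z up, the work surface at z = 0. Lengths are in m, angles in degrees, forces in N, time in s.
With the tool pointing down it reaches from about 0.35 to 0.925 m from the base axis. Payload 6.4 kg.
Tool frame: the origin (TCP) lies at the very end of the fingers, on their centre line; the grasp point (between the pads) lies 19 mm behind it (robot.grip_point_offset is the distance from the TCP to the grasp point, in m); z points along the fingers, y is the direction in which the jaws open and shut (so a half turn about z gives the same grasp; the last joint's range is limited). The gripper opens to 85 mm and grips with 20 to 120 N. Pads are 22 mm wide; open, the fingers measure 114 mm over their backs; the gripper's body (76 mm by 85 mm) begins 54 mm behind the grasp point. The pads swing forward as they close: fully open they stand 13 mm farther back than shut.
Start: joints at [-82.913, 14.043, 89.255, -0, 76.702, -9.975], TCP at [0.191, -0.621, 0.199] pointing down, gripper open.
Joint ranges: [-179.41, 179.41], [-58.25, 129.5], [7.25, 145.43], [-54.29, 234.29], [11.92, 165.04], [-157.13, 157.13]. Speed limits (degrees/s): [147.25, 147.25, 180, 180, 180, 180].

## Interface

Orientations are given as a 3x3 rotation matrix whose columns are the frame's x, y, z axes.
In Python, from cell import state, vision, ticket, robot gives the robot as it stands. The module is installed in compiled form; this text tells all that it offers.
- The arm moves only by the tool step_arm, never from a script. Its arguments are lists of equal length, an entry for each row: "linear": the shift along the tool's x, y, z in mm, a list of three; "dr": the turn, a rotation vector about the tool's x, y, z in rad, a list of three; "grip": the opening, from 0 (shut) to 1 (fully open). In form: {"linear": [[dx, dy, dz], ...], "dr": [[rx, ry, rz], ...], "grip": [grip, ...]}. A call has 1 to 8 rows; each row is the pose to reach, as a shift and turn from the pose measured when the call began, along the tool's axes at that moment; what a row does not reach only later rows make up. A row lasts 1/8 s, in which the tool goes at most 62.5 mm and 10.7 degrees, less where a joint would pass 70% of its speed; a pose out of reach is approached as far as the arm can. A call with a gripper value outside its range is refused whole. The fingers move at their own pace and stop on an object; the grip force is fixed at half the most. Time passes only in rows, so rows that repeat a pose let the fingers close. It gives the time, the measured TCP pose, the force and the opening at its end, in the units of the state.
- state(): the state, without advancing time (a new reading comes with each control period).
- vision.read_camera(name): name is "scene" or "side" or "wrist"; returns the picture (384x512x3 uint8, red, green, blue); there is no depth.
- vision.get_calibration(name): a dict with "mtx" (3x3 intrinsics, pixels), "rvec" (rotation vector, rad) and "tvec" (3), from world to camera coordinates, as OpenCV has them. Camera axes: x right, y down, z forward; pixel columns grow to the right and rows downward; lengths in m; the calibration is good to about 2 mm. A picture is of the moment at which its call begins: read the wrist's pose just before it. get_calibration takes no time and is no camera call; for the wrist camera it gives the pose at the moment of the call.
- ticket.finish_job(): hands the job in, once; it reports no verdict.
The state is a dict: "time": time; "joint_positions": joint angles; "dq": joint speeds; "joint_torque": joint torques, N m; "ee_pos": TCP position; "eef_rot": TCP orientation; "ft_force": force on the tool from outside, world axes, zero at the start; "wrist_torque": the same for the moment, N m; "opening": finger opening in m.
Only numpy, scipy, OpenCV 4.12 (cv2) and the standard library are available. Lean on these libraries where they do the work, as an engineer would, in place of code of your own. Each camera call takes 0.05 s, during which the arm holds its last target. There are 200 camera calls.

## Working session

There is one attempt and no reset: what is moved stays moved. The work goes in short steps, Python scripts to look and compute and a tool call to move; the robot and the scene stay as the last step left them, time stands still between calls to the robot, and variables do not carry over. Pictures are saved under pics/ and viewed, about 8 in all and at most 12, crops included, and the job is handed in when it is done.

Besides the shell and the picture viewer there is one more tool, called after "Call:" by a JSON object that holds its "api" and its "payload", one argument or row to a line. step_arm: Moves the arm, as the interface text tells. Its arguments: {"type":"object","properties":{"linear":{"type":"array"},"dr":{"type":"array"},"grip":{"type":"array"}},"required":["linear","dr","grip"]}

```bash
mkdir -p pics; cat > h.py <<'E'
import numpy as np, cv2
from cell import state, vision, ticket, robot
def cam(n):
    c=vision.get_calibration(n); R=cv2.Rodrigues(np.array(c["rvec"],float))[0]
    return np.array(c["mtx"],float),R,np.array(c["tvec"],float).ravel()
def ray(n,uv,c=None):
    K,R,t=c or cam(n); d=R.T@np.linalg.solve(K,[uv[0],uv[1],1.]); return -R.T@t,d
def onz(n,uv,z,c=None):
    o,d=ray(n,uv,c); return o+d*(z-o[2])/d[2]
def proj(n,P,c=None):
    K,R,t=c or cam(n); p=(R@np.atleast_2d(P).T).T+t; p=p@K.T; return p[:,:2]/p[:,2:]
def tri(obs):
    A=np.zeros((3,3));b=np.zeros(3)
    for o,d in obs:
        d=d/np.linalg.norm(d);M=np.eye(3)-np.outer(d,d);A+=M;b+=M@o
    return np.linalg.solve(A,b)
def save(n,f):
    im=vision.read_camera(n); cv2.imwrite(f,im[:,:,::-1]); return im
E
python3 - <<'E'
from h import *
for n in("scene","side"):
    save(n,f"pics/{n}0.png"); K,R,t=cam(n); print(n,-R.T@t,R[2],K[0,0])
s=state();print(s)
E
```

```text
scene [ 1.29599321 -0.23477583  0.61917679] [-0.77424692  0.29844341 -0.55809788] 363.25980316793243
side [ 0.52131855 -0.86155682  0.81527503] [ 0.03047425  0.78018705 -0.62480356] 376.31264626235816
{'time': 0.1, 'joint_positions': array([-8.29115046e+01,  1.40819787e+01,  8.93179886e+01,  2.43020730e-03,
        7.67023702e+01, -9.97616209e+00]), 'dq': array([ 0.00650798, -0.06316706, -0.13253071, -0.0226282 , -0.01572989,
        0.03581082]), 'joint_torque': array([-1.38471070e-03, -4.30672717e+01, -3.27129436e+01, -1.73734684e-04,
        2.87959891e-03,  5.54885332e-06]), 'ee_pos': array([ 0.19067948, -0.6208172 ,  0.19756921]), 'eef_rot': array([[ 9.55977115e-01,  2.93441175e-01, -1.79449378e-04],
       [ 2.93441022e-01, -9.55975526e-01,  1.77756689e-03],
       [ 3.50062103e-04, -1.75197107e-03, -9.99998404e-01]]), 'ft_force': array([-0.25996509, -0.62715256,  0.13666574]), 'wrist_torque': array([0.00399482, 0.01881422, 0.03387918]), 'opening': 0.08543082071839073}
```

View pics/scene0.png

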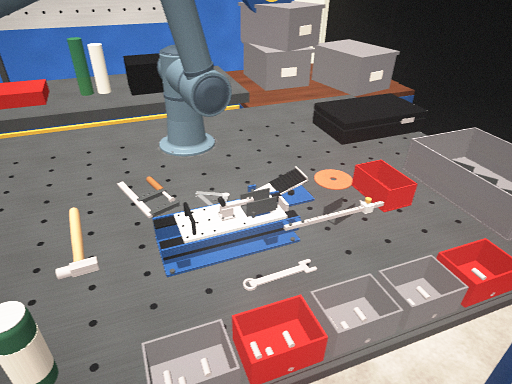

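View pics/side0.png

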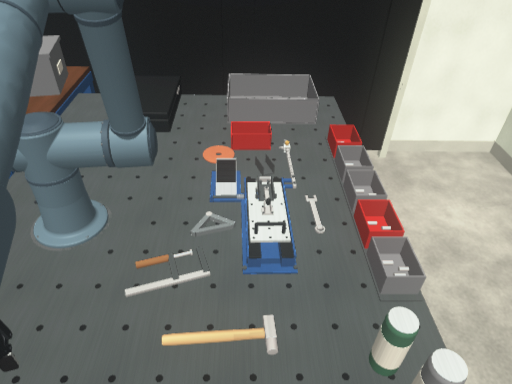

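The track's outer end points to +y (away from the side camera), and the pedal is on the robot's side (−x). The plate's handle is near side px (269,227), and the pointer near scene px (370,203). I'll enlarge both views.

```bash
python3 - <<'E'
import cv2
a=cv2.imread("pics/scene0.png")[155:280,145:400];cv2.imwrite("pics/sc.png",cv2.resize(a,None,fx=3,fy=3,interpolation=cv2.INTER_CUBIC))
a=cv2.imread("pics/side0.png")[130:280,200:330];cv2.imwrite("pics/sd.png",cv2.resize(a,None,fx=4,fy=4,interpolation=cv2.INTER_CUBIC))
E
```

```text
(no output)
```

View pics/sc.png

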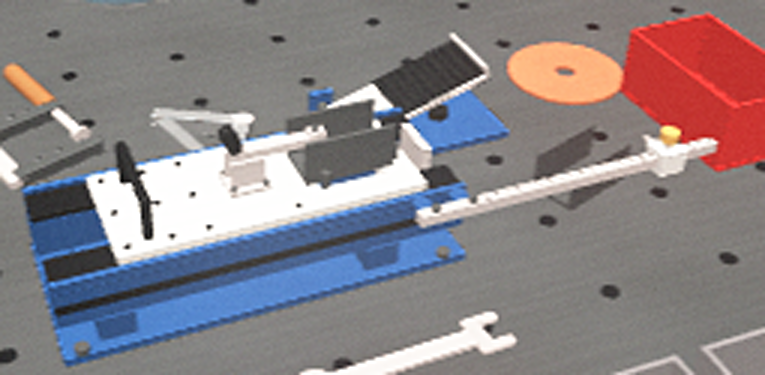

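View pics/sd.png

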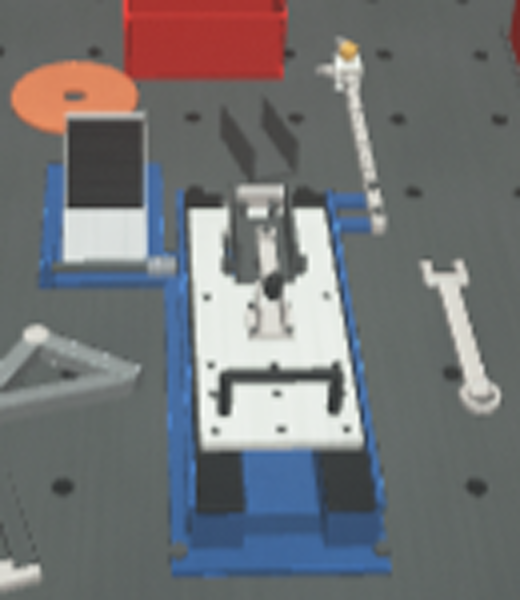

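```bash
python3 - <<'E'
from h import *
f=lambda u,v:(200+u/4,130+v/4)
for nm,u,v,z in [("rl",204,447,.078),("rr",363,443,.078),("fl",190,207,.078),("fr",326,207,.078),("hL",224,375,.112),("hR",342,377,.112),("tip",320,70,.08),("railendL",180,195,.074),("railendR",334,200,.074),("railrearR",383,512,.074),("pedfreeL",68,115,.08),("pedfreeR",145,115,.08),("hingeL",63,262,.02),("hingeR",147,262,.02)]:
    print(nm,onz("side",f(u,v),z).round(4))
g=lambda u,v:(145+u/3,155+v/3)
for nm,u,v,z in [("rl",88,178,.078),("rr",120,263,.078),("fr",428,190,.078),("hfar",125,148,.112),("hnear",148,232,.112),("pedfree far",455,38,.08),("pedfree near",488,75,.08),("tip?",650,145,.08),("rearR",50,285,.074),("endR",465,190,.074)]:
    print(nm,onz("scene",g(u,v),z).round(4))
E
```

```text
rl [ 0.5519 -0.1555  0.078 ]
rr [ 0.6597 -0.1516  0.078 ]
fl [0.5459 0.1117 0.078 ]
fr [0.6566 0.1128 0.078 ]
hL [ 0.5654 -0.1211  0.112 ]
hR [ 0.6453 -0.1228  0.112 ]
tip [0.6681 0.3189 0.08  ]
railendL [0.538  0.1332 0.074 ]
railendR [0.6647 0.1277 0.074 ]
railrearR [ 0.6671 -0.2093  0.074 ]
pedfreeL [0.4407 0.2413 0.08  ]
pedfreeR [0.508  0.2422 0.08  ]
hingeL [0.4411 0.1114 0.02  ]
hingeR [0.511  0.1119 0.02  ]
rl [ 0.5544 -0.15    0.078 ]
rr [ 0.6681 -0.1482  0.078 ]
fr [0.6668 0.107  0.078 ]
hfar [ 0.5711 -0.1196  0.112 ]
hnear [ 0.6812 -0.1273  0.112 ]
pedfree far [0.4508 0.241  0.08  ]
pedfree near [0.5259 0.2379 0.08  ]
tip? [0.6779 0.3141 0.08  ]
rearR [ 0.6696 -0.2008  0.074 ]
endR [0.6728 0.1381 0.074 ]
```

```bash
cat >> h.py <<'E'
from scipy.spatial.transform import Rotation as Ro
def go(p,yaw=1.0,s=None):
    "tool-frame mm and rotvec to reach world p, tool down, tool x at yaw deg"
    s=s or state(); R=np.array(s["eef_rot"]); a=np.radians(yaw)
    T=np.array([[np.cos(a),np.sin(a),0],[np.sin(a),-np.cos(a),0],[0,0,-1.]])
    return (R.T@(np.array(p)-s["ee_pos"])*1000).round(1), Ro.from_matrix(R.T@T).as_rotvec().round(4)
E
python3 - <<'E'
from h import *
print(go([.45,-.3,.22]),go([.477,.212,.2]))
E
```

```text
(array([ 342.1, -230.6,  -21.9]), array([-1.800e-03, -1.000e-04,  2.804e-01])) (array([ 518.1, -712.1,   -1. ]), array([-1.800e-03, -1.000e-04,  2.804e-01]))
```

Call:
{"api": "step_arm", "payload": {
  "linear": [
    [342,-231,-22],
    [342,-231,-22],
    [342,-231,-22],
    [342,-231,-22],
    [342,-231,-22],
    [342,-231,-22],
    [342,-231,-22],
    [342,-231,-22]
  ],
  "dr": [
    [0,0,0.14],
    [0,0,0.28],
    [0,0,0.28],
    [0,0,0.28],
    [0,0,0.28],
    [0,0,0.28],
    [0,0,0.28],
    [0,0,0.28]
  ],
  "grip": [0,0,0,0,0,0,0,0]
}}

```text
time: 1.1
ee_pos: [0.4509, -0.2976, 0.2199]
eef_rot: [[1.0, 0.022, -0.0], [0.022, -1.0, 0.002], [-0.0, -0.002, -1.0]]
ft_force: [-0.0, -0.0, 0.6]
opening: -0.0002
```

```bash
python3 - <<'E'
from h import *
print(state()["ee_pos"],state()["joint_positions"].round(1))
print(go([.477,.195,.22]))
K,R,t=cam("wrist");s=state();print(s["eef_rot"].T@(-R.T@t-s["ee_pos"]), (R@s["eef_rot"]).round(2),K[0,0])
E
```

```text
[ 0.45089572 -0.29758183  0.21988511] [-4.550e+01 -1.700e+00  1.041e+02  1.000e-01  7.780e+01  4.320e+01]
(array([  36.9, -491.9,    0.9]), array([-0.0021,  0.0004,  0.0046]))
[ 0.08441091 -0.00112204 -0.17479899] [[-0.    1.   -0.  ]
 [-0.95 -0.   -0.32]
 [-0.32  0.    0.95]] 305.8050105922659
```

Call:
{"api": "step_arm", "payload": {
  "linear": [
    [37,-62,0],
    [37,-124,0],
    [37,-186,0],
    [37,-248,0],
    [37,-310,0],
    [37,-372,0],
    [37,-434,0],
    [37,-492,0]
  ],
  "dr": [
    [0,0,0],
    [0,0,0],
    [0,0,0],
    [0,0,0],
    [0,0,0],
    [0,0,0],
    [0,0,0],
    [0,0,0]
  ],
  "grip": [0,0,0,0,0,0,0,0]
}}

```text
time: 2.1
ee_pos: [0.4771, 0.1929, 0.2208]
eef_rot: [[1.0, 0.021, -0.0], [0.021, -1.0, 0.002], [-0.0, -0.002, -1.0]]
ft_force: [0.8, 0.4, -0.6]
opening: -0.0
```

```bash
python3 - <<'E'
from h import *
c=cam("wrist"); im=save("wrist","pics/w1.png"); np.savez("w1.npz",K=c[0],R=c[1],t=c[2])
cv2.imwrite("pics/w1b.png",cv2.resize(im[:,:,::-1],(768,576),interpolation=cv2.INTER_CUBIC))
print(state()["ee_pos"])
print(proj("wrist",[[.477,.212,.064],[.668,.319,.08],[.604,-.122,.112],[.66,.112,.078]],c)*1.5)
E
```

```text
[0.47579112 0.19923082 0.22078412]
[[351.6461687  245.55567207]
 [164.97683419 -74.77350036]
 [945.93081363  57.73823586]
 [522.02826028 -48.5442364 ]]
```

View pics/w1b.png

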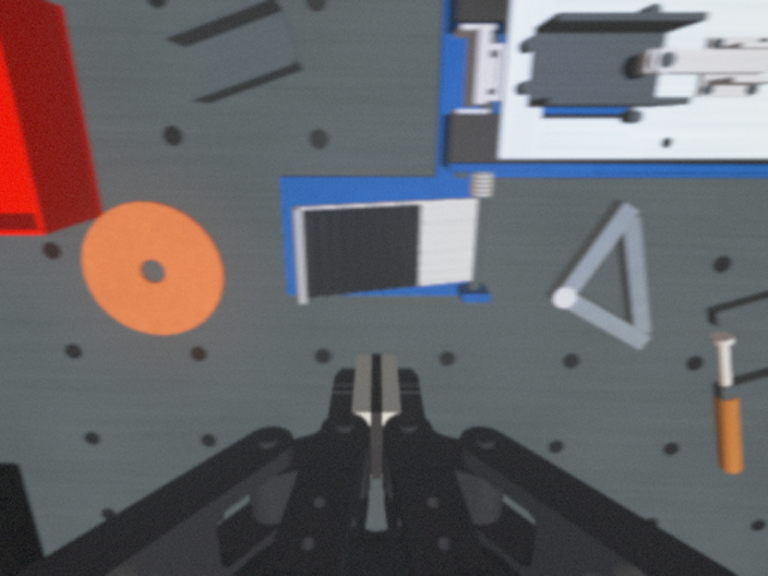

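The pedal's rubber is at columns 305–418 and rows 205–295. My pad point projects to (352,246), so it's right. Descending.

```bash
python3 - <<'E'
from h import *
print(go([.475,.214,.075]),go([.475,.214,.024]),state()["ft_force"])
E
```

```text
(array([ -0.3, -13.9, 145.9]), array([-0.0063,  0.0007,  0.0093])) (array([ -0.3, -13.6, 196.9]), array([-0.0063,  0.0007,  0.0093])) [-4.43029121  2.3501477   0.09176636]
```

Call:
{"api": "step_arm", "payload": {
  "linear": [
    [0,-14,50],
    [0,-14,100],
    [0,-14,140],
    [0,-14,155],
    [0,-14,170],
    [0,-14,182],
    [0,-14,190],
    [0,-14,190]
  ],
  "dr": [
    [0,0,0],
    [0,0,0],
    [0,0,0],
    [0,0,0],
    [0,0,0],
    [0,0,0],
    [0,0,0],
    [0,0,0]
  ],
  "grip": [0,0,0,0,0,0,0,0]
}}

```text
time: 3.15
ee_pos: [0.4761, 0.2144, 0.0316]
eef_rot: [[1.0, 0.027, 0.0], [0.027, -1.0, 0.006], [0.001, -0.006, -1.0]]
ft_force: [-0.7, -1.1, 3.3]
opening: 0.0002
```

Call:
{"api": "step_arm", "payload": {
  "linear": [
    [0,0,2],
    [0,0,4],
    [0,0,5],
    [0,0,5]
  ],
  "dr": [
    [0,0,0],
    [0,0,0],
    [0,0,0],
    [0,0,0]
  ],
  "grip": [0,0,0,0]
}}

```text
time: 3.65
ee_pos: [0.4766, 0.2152, 0.0276]
eef_rot: [[1.0, 0.027, 0.002], [0.027, -1.0, 0.008], [0.002, -0.008, -1.0]]
ft_force: [-2.3, 1.8, 6.4]
opening: -0.0
```

```bash
python3 - <<'E'
from h import *
c=cam("wrist"); im=save("wrist","pics/w2.png")
cv2.imwrite("pics/w2b.png",cv2.resize(im[:,:,::-1],(512,384)))
print(state()["ee_pos"],state()["ft_force"])
im=save("side","pics/side2.png")
E
```

```text
[0.47658064 0.21524235 0.02756988] [-1.88986585  1.61500584  5.78072009]
```

View pics/w2b.png

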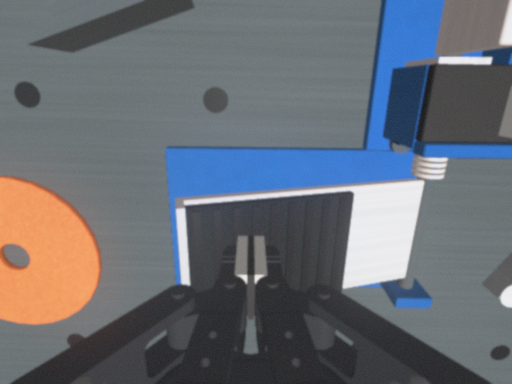

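Fingertips are on the mid-rubber at (250,250) and the pedal looks near level. One more small press will confirm it's at its stop.

Call:
{"api": "step_arm", "payload": {
  "linear": [
    [0,0,3],
    [0,0,5],
    [0,0,5],
    [0,0,5]
  ],
  "dr": [
    [0,0,0],
    [0,0,0],
    [0,0,0],
    [0,0,0]
  ],
  "grip": [0,0,0,0]
}}

```text
time: 4.25
ee_pos: [0.4771, 0.216, 0.0237]
eef_rot: [[1.0, 0.027, 0.003], [0.027, -1.0, 0.009], [0.003, -0.009, -1.0]]
ft_force: [-2.6, 1.8, 5.9]
opening: -0.0001
```

Call:
{"api": "step_arm", "payload": {
  "linear": [
    [0,0,2],
    [0,0,4],
    [0,0,5],
    [0,0,5]
  ],
  "dr": [
    [0,0,0],
    [0,0,0],
    [0,0,0],
    [0,0,0]
  ],
  "grip": [0,0,0,0]
}}

```text
time: 4.75
ee_pos: [0.4774, 0.217, 0.0197]
eef_rot: [[1.0, 0.027, 0.003], [0.027, -1.0, 0.011], [0.004, -0.01, -1.0]]
ft_force: [-3.8, 2.6, 8.4]
opening: 0.0004
```

```bash
python3 - <<'E'
from h import *
s=state();print(s["ee_pos"],s["ft_force"])
c=cam("wrist");im=vision.read_camera("wrist");sd=save("side","pics/side3.png")
a=cv2.resize(im,(512,384));b=cv2.resize(sd[140:240,200:300],(288,288),interpolation=cv2.INTER_CUBIC)
o=np.zeros((384,800,3),np.uint8);o[:,:512]=a;o[:288,512:]=b;cv2.imwrite("pics/m3.png",o[:,:,::-1])
E
```

```text
[0.47741344 0.21703775 0.01970669] [-3.7737634   2.6495367   8.36107689]
```

View pics/m3.png

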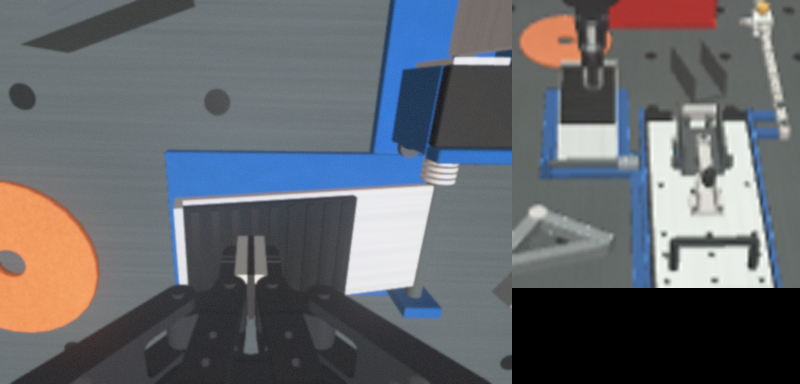

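```bash
python3 - <<'E'
from h import *
c=cam("wrist")
for z in (.02,.028,.036,.045,.055): print(z,"free",onz("wrist",(176,203),z,c).round(4),"hinge",onz("wrist",(433,186),z,c).round(4),"fingertip",onz("wrist",(251,237),z,c).round(4))
print("base edge",onz("wrist",(168,151),.006,c),"railend",onz("wrist",(394,0),0.004,c))
# side: free-end corners of pedal in crop (scale 2.88)
f=lambda u,v:(200+(u-512)/2.88,140+v/2.88)
for z in (.02,.028,.036,.045,.055): print(z,onz("side",f(562,63),z).round(4),onz("side",f(618,63),z).round(4))
print("tip proj side",proj("side",[state()["ee_pos"]]), f(592,88),"wrist",proj("wrist",[state()["ee_pos"]],c))
E
```

```text
0.02 free [0.4913 0.2642 0.02  ] hinge [0.507  0.1097 0.02  ] fingertip [0.4695 0.2175 0.02  ]
0.028 free [0.4945 0.2622 0.028 ] hinge [0.5094 0.1146 0.028 ] fingertip [0.4737 0.2176 0.028 ]
0.036 free [0.4977 0.2601 0.036 ] hinge [0.5119 0.1196 0.036 ] fingertip [0.4779 0.2176 0.036 ]
0.045 free [0.5013 0.2577 0.045 ] hinge [0.5147 0.1252 0.045 ] fingertip [0.4826 0.2177 0.045 ]
0.055 free [0.5053 0.2551 0.055 ] hinge [0.5178 0.1315 0.055 ] fingertip [0.4878 0.2177 0.055 ]
base edge [0.52064985 0.27113304 0.006     ] railend [0.60701019 0.14374536 0.004     ]
0.02 [0.4365 0.3103 0.02  ] [0.5093 0.3112 0.02  ]
0.028 [0.4374 0.2985 0.028 ] [0.5094 0.2994 0.028 ]
0.036 [0.4382 0.2867 0.036 ] [0.5095 0.2877 0.036 ]
0.045 [0.4392 0.2734 0.045 ] [0.5096 0.2744 0.045 ]
0.055 [0.4403 0.2587 0.055 ] [0.5098 0.2596 0.055 ]
tip proj side [[227.5769738  176.80160236]] (227.77777777777777, 170.55555555555554) wrist [[252.13219097 225.58260552]]
```

Triangulation puts the pedal's free end at z≈0.055, so it is only about half pressed. The force agrees (8 N, where 12 N is expected at the stop). The fingertip seems to sit roughly 25 mm higher than the measured TCP. I'll keep pressing, guided by force.

Call:
{"api": "step_arm", "payload": {
  "linear": [
    [0,0,3],
    [0,0,6],
    [0,0,9],
    [0,0,11],
    [0,0,11]
  ],
  "dr": [
    [0,0,0],
    [0,0,0],
    [0,0,0],
    [0,0,0],
    [0,0,0]
  ],
  "grip": [0,0,0,0,0]
}}

```text
time: 5.48
ee_pos: [0.4781, 0.2186, 0.01]
eef_rot: [[1.0, 0.027, 0.005], [0.027, -1.0, 0.013], [0.005, -0.013, -1.0]]
ft_force: [-3.7, 3.9, 8.5]
opening: -0.0002
```

Call:
{"api": "step_arm", "payload": {
  "linear": [
    [0,2,3],
    [0,3,6],
    [0,3,9],
    [0,3,11],
    [0,3,11]
  ],
  "dr": [
    [0.01,0,0],
    [0.01,-0.005,0],
    [0.01,-0.005,0],
    [0.01,-0.005,0],
    [0.01,-0.005,0]
  ],
  "grip": [0,0,0,0,0]
}}

```text
time: 6.1
ee_pos: [0.4798, 0.2177, 0.001]
eef_rot: [[1.0, 0.026, 0.003], [0.026, -0.999, 0.027], [0.004, -0.027, -1.0]]
ft_force: [-2.7, 5.9, 10.4]
opening: 0.0003
```

```bash
python3 - <<'E'
from h import *
s=state();print(s["ee_pos"],s["ft_force"],s["joint_positions"])
c=cam("wrist");im=save("wrist","pics/w4.png");sd=save("side","pics/side4.png");sc=save("scene","pics/scene4.png")
a=cv2.resize(im[100:320,120:460],(510,330));b=cv2.resize(sd[140:240,200:300],(288,288),interpolation=cv2.INTER_CUBIC)
d=cv2.resize(sc[150:260,200:360],None,fx=1.8,fy=1.8,interpolation=cv2.INTER_CUBIC)
o=np.zeros((600,800,3),np.uint8);o[:330,:510]=a;o[:288,512:]=b;o[340:340+198,:288]=d
e=cv2.resize(sc[160:230,260:340],None,fx=3,fy=3,interpolation=cv2.INTER_CUBIC);o[340:550,300:540]=e
cv2.imwrite("pics/m4.png",o[:,:,::-1])
E
```

```text
[0.47979396 0.21766313 0.00103253] [-2.67450886  5.89037973 10.38717217] [ 11.24493894  13.16297164 113.73458787   1.83982113  52.65699547
  98.64912071]
```

View pics/m4.png

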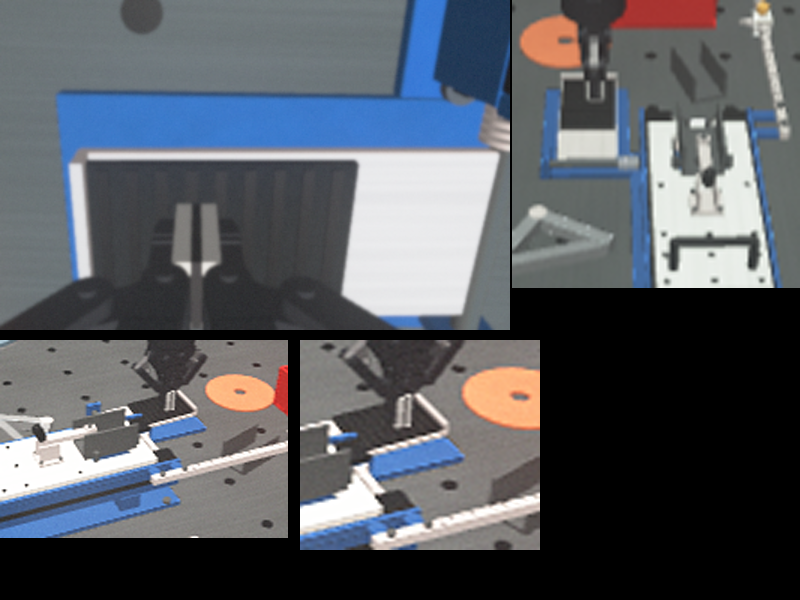

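Comparing views, the stop's white plate, seen at the plate front in both earlier views, is now gone, so it has dropped. The pedal isn't quite level yet, so I'll press it the rest of the way.

Call:
{"api": "step_arm", "payload": {
  "linear": [
    [0,0,3],
    [0,0,5],
    [0,0,7],
    [0,0,9],
    [0,0,11],
    [0,0,11]
  ],
  "dr": [
    [-0.01,0,0],
    [-0.02,0,0],
    [-0.025,0,0],
    [-0.025,0,0],
    [-0.025,0,0],
    [-0.025,0,0]
  ],
  "grip": [0,0,0,0,0,0]
}}

```text
time: 7.0
ee_pos: [0.48, 0.2178, -0.0055]
eef_rot: [[1.0, 0.027, 0.0], [0.027, -1.0, -0.0], [0.0, 0.0, -1.0]]
ft_force: [-17.4, -6.0, 38.5]
opening: -0.0003
```

The pedal is at its hard stop (38 N). Lifting off gently.

Call:
{"api": "step_arm", "payload": {
  "linear": [
    [0,0,-5],
    [0,0,-20],
    [0,0,-50],
    [0,0,-100],
    [0,0,-160],
    [0,0,-220],
    [0,0,-240]
  ],
  "dr": [
    [0,0,0],
    [0,0,0],
    [0,0,0],
    [0,0,0],
    [0,0,0],
    [0,0,0],
    [0,0,0]
  ],
  "grip": [0,0,0,0,0.5,0.7,0.7]
}}

```text
time: 7.88
ee_pos: [0.4819, 0.2184, 0.2396]
eef_rot: [[1.0, 0.028, 0.009], [0.027, -1.0, 0.001], [0.009, -0.001, -1.0]]
ft_force: [0.0, 0.7, -0.2]
opening: 0.0544
```

```bash
python3 - <<'E'
from h import *
s=state();print(s["ee_pos"],s["ft_force"],s["opening"])
z=np.load("w1.npz");c=(z["K"],z["R"],z["t"])
p=[onz("",(np.array(q)/1.5),.006,c) for q in((81,268),(224,268),(152,201),(152,335))]
print("disc dia",np.linalg.norm(p[0]-p[1]),np.linalg.norm(p[2]-p[3]))
print("plate front",onz("",np.array((500,100))/1.5,.078,c),"rail end",onz("",np.array((442,166))/1.5,.074,c))
print(go([.565,.12,.27],.5), go([.605,-.122,.2],.5))
E
```

```text
[0.48193203 0.21844393 0.23961678] [ 0.01061804  0.67128375 -0.17579108] 0.054410958017549395
disc dia 0.12708245812948327 0.12626990713072872
plate front [0.57888677 0.11615541 0.078     ] rail end [0.53656515 0.15013609 0.074     ]
(array([ 80.6, 100.7, -29.8]), array([-0.0012, -0.0089,  0.0188])) (array([113.3, 343.7,  40.2]), array([-0.0012, -0.0089,  0.0188]))
```

Call:
{"api": "step_arm", "payload": {
  "linear": [
    [40,50,-15],
    [80,101,-30],
    [80,101,-30],
    [80,101,-30],
    [80,101,-30]
  ],
  "dr": [
    [0,-0.009,0.019],
    [0,-0.009,0.019],
    [0,-0.009,0.019],
    [0,-0.009,0.019],
    [0,-0.009,0.019]
  ],
  "grip": [0.7,0.7,0.7,0.7,0.7]
}}

```text
time: 8.5
ee_pos: [0.5633, 0.1207, 0.2694]
eef_rot: [[1.0, 0.01, -0.002], [0.01, -1.0, 0.001], [-0.002, -0.002, -1.0]]
ft_force: [0.4, 0.6, -0.1]
opening: 0.0598
```

```bash
python3 - <<'E'
from h import *
c=cam("wrist"); im=save("wrist","pics/w5.png"); np.savez("w5.npz",K=c[0],R=c[1],t=c[2])
cv2.imwrite("pics/w5b.png",cv2.resize(im[:,:,::-1],(768,576),interpolation=cv2.INTER_CUBIC))
print(state()["ee_pos"],state()["ft_force"])
E
```

```text
[0.56335227 0.12081455 0.26955752] [-0.11226164  0.25310565  0.60845018]
```

View pics/w5b.png

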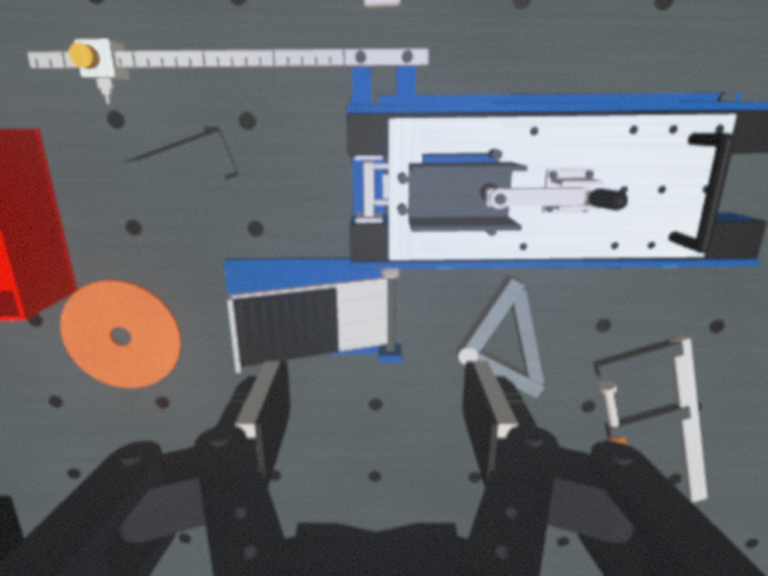

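The pointer tip is at (107,103), the plate front edge at column 388 (rows 119–262), the rail ends near column 348, and the handle bar runs (722,140)–(706,248).

```bash
python3 - <<'E'
from h import *
z=np.load("w5.npz");c=(z["K"],z["R"],z["t"]); im=cv2.imread("pics/w5.png")
P=lambda u,v,h:onz("",np.array((u,v))/1.5,h,c).round(4)
for n,u,v,h in[("tip",107,103,.08),("fR",388,119,.078),("fM",388,190,.078),("fL",389,262,.078),("rearR",736,114,.078),("endR",347,112,.07),("endL",350,260,.07),("h1",722,140,.112),("h2",706,248,.112),("stopR",383,157,.086),("stopR.066",383,157,.066),("stopL",383,220,.066),("stopL.086",383,220,.086),("lipL",350,262,.074),("lipL2",757,263,.074)]: print(n,P(u,v,h))
# subpixel front edge in rows ~ 82..170 at original px
g=im[:,:,2].astype(float)
for r in (82,100,150,165): 
    d=np.diff(g[r,245:275]); print(r,245.5+np.argmax(d)+.5,d.max())
# pointer tip crop
print(g[60:72,64:80].astype(int))
print(go([.605,-.122,.2],.4),state()["opening"])
E
```

```text
tip [0.6616 0.3217 0.08  ]
fR [0.6525 0.1136 0.078 ]
fM [0.5998 0.1126 0.078 ]
fL [0.5406 0.1107 0.078 ]
rearR [ 0.6586 -0.1468  0.078 ]
endR [0.6573 0.1448 0.07  ]
endL [0.5397 0.1435 0.07  ]
h1 [ 0.6407 -0.1166  0.112 ]
h2 [ 0.5638 -0.1243  0.112 ]
stopR [0.6254 0.117  0.086 ]
stopR.066 [0.6241 0.1167 0.066 ]
stopL [0.5735 0.116  0.066 ]
stopL.086 [0.5774 0.1163 0.086 ]
lipL [0.5391 0.1433 0.074 ]
lipL2 [ 0.5417 -0.1985  0.074 ]
82 259.0 55.0
100 259.0 54.0
150 259.0 54.0
165 259.0 55.0
[[101 106 122 157 194 203 207 207 196 167 133 112 103  97  98 100]
 [ 98  99 112 145 181 200 208 209 192 162 130 111 101  99 100  99]
 [ 98  97 105 125 159 185 199 200 179 153 126 110 101  99  99  98]
 [ 98  99 101 110 128 153 179 188 168 134 114 107  99  98  98  98]
 [ 96  99 100 102 111 129 164 178 159 132 110 100  97  98  99  99]
 [100  97  98  98 103 122 156 178 163 131 111 103  99 100 100 102]
 [ 99  99  99  94  98 114 150 177 166 133 111  98  98  98 100 101]
 [ 99  95  99  97 100 109 142 171 165 138 110 104 100  97 100  99]
 [ 99 100  97  99  98 102 130 157 154 126 106  98  99  99  97 101]
 [ 96  96  98  96  99 101 111 130 128 115 103 103  98  98  98  97]
 [ 95  99  99 101 102  99 101 106 108  99 100  97  98  98  98  97]
 [ 95  95  95  95  97 100  98 100  99  96 102 100  97  99 100  98]]
(array([ 39.3, 243.3,  69.2]), array([-0.0014,  0.0013,  0.0032])) 0.059685754775522515
```

Call:
{"api": "step_arm", "payload": {
  "linear": [
    [38,60,20],
    [38,120,40],
    [38,180,60],
    [38,241,69],
    [38,241,69],
    [38,241,90],
    [38,241,120],
    [38,241,130]
  ],
  "dr": [
    [0,0,0.003],
    [0,0,0.003],
    [0,0,0.003],
    [0,0,0.003],
    [0,0,0.003],
    [0,0,0.003],
    [0,0,0.003],
    [0,0,0.003]
  ],
  "grip": [0.7,0.7,0.7,0.7,0.7,0.7,0.7,0.7]
}}

```text
time: 9.55
ee_pos: [0.6019, -0.1168, 0.1359]
eef_rot: [[1.0, 0.01, -0.006], [0.01, -1.0, 0.004], [-0.006, -0.004, -1.0]]
ft_force: [0.5, -1.0, 0.3]
opening: 0.06
```

```bash
python3 - <<'E'
from h import *
s=state();print(s["ee_pos"],s["ft_force"])
c=cam("wrist");im=save("wrist","pics/w6.png");sd=save("side","pics/side6.png")
print(proj("side",[s["ee_pos"],s["ee_pos"]+[0,0,.03]]))
a=cv2.resize(im,(512,384));b=cv2.resize(sd[170:270,220:320],(288,288),interpolation=cv2.INTER_CUBIC)
o=np.zeros((384,800,3),np.uint8);o[:,:512]=a;o[:288,512:]=b;cv2.imwrite("pics/m6.png",o[:,:,::-1])
E
```

```text
[ 0.60194584 -0.11676321  0.13593407] [ 0.53509363 -0.98969246  0.3460551 ]
[[269.85894266 216.15273176]
 [270.47299021 207.70569118]]
```

View pics/m6.png

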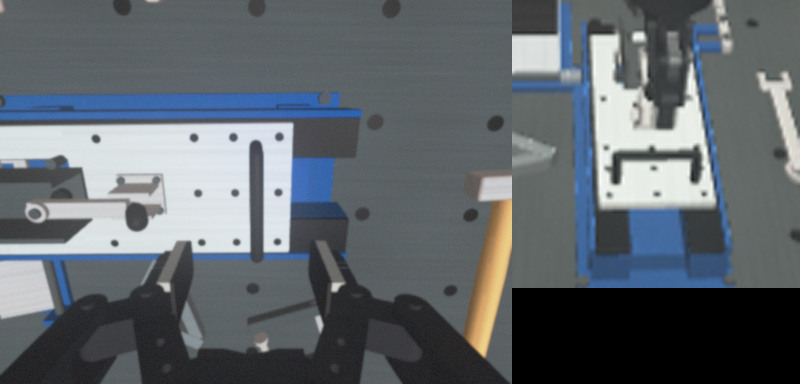

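Handle bar is at col 257, centred between the fingers (centre ≈253), so it needs about 3 mm toward −y. Descending in stages while watching the force.

Call:
{"api": "step_arm", "payload": {
  "linear": [
    [1,3,15],
    [1,3,30],
    [1,3,42],
    [1,3,50],
    [1,3,50]
  ],
  "dr": [
    [-0.004,0.006,0],
    [-0.004,0.006,0],
    [-0.004,0.006,0],
    [-0.004,0.006,0],
    [-0.004,0.006,0]
  ],
  "grip": [0.7,0.7,0.7,0.7,0.7]
}}

```text
time: 10.28
ee_pos: [0.603, -0.1204, 0.0864]
eef_rot: [[1.0, 0.009, 0.0], [0.009, -1.0, -0.001], [0.0, 0.001, -1.0]]
ft_force: [-0.5, -0.2, 0.1]
opening: 0.0599
```

```bash
python3 - <<'E'
from h import *
s=state();print(s["ee_pos"],s["ft_force"])
c=cam("wrist");im=save("wrist","pics/w7.png");sd=save("side","pics/side7.png");sc=save("scene","pics/scene7.png")
print(proj("side",[s["ee_pos"],s["ee_pos"]+[0,0,.03]]),proj("scene",[s["ee_pos"],s["ee_pos"]+[0,0,.03]]))
a=cv2.resize(im,(512,384));b=cv2.resize(sd[170:270,220:320],(288,288),interpolation=cv2.INTER_CUBIC)
o=np.zeros((600,800,3),np.uint8);o[:384,:512]=a;o[:288,512:]=b
o[290:590,512:800]=cv2.resize(sc[165:265,150:246],(288,300),interpolation=cv2.INTER_CUBIC);cv2.imwrite("pics/m7.png",o[:,:,::-1])
E
```

```text
[ 0.60302748 -0.12037693  0.08644223] [-0.45341731 -0.1731023   0.08594317]
[[269.36121731 230.34533281]
 [269.94911302 222.39338221]] [[190.26581284 220.35694323]
 [189.17757825 210.20383049]]
```

View pics/m7.png

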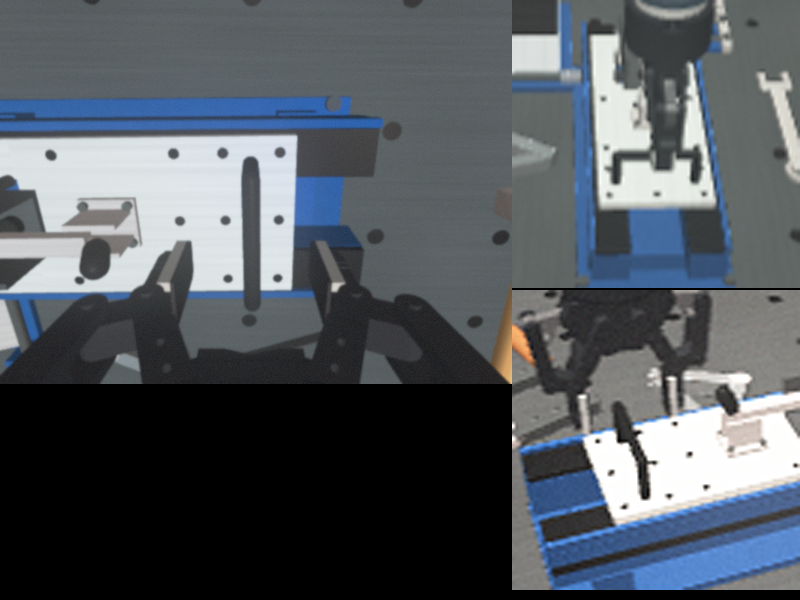

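The scene view shows the open fingertips at about (189,209), which matches a point ~33 mm above the reported TCP. That puts them at z≈0.12, just over the bar. I'll descend 21 mm more and close.

Call:
{"api": "step_arm", "payload": {
  "linear": [
    [0,0,8],
    [0,0,15],
    [0,0,21],
    [0,0,21]
  ],
  "dr": [
    [0,0,0],
    [0,0,0],
    [0,0,0],
    [0,0,0]
  ],
  "grip": [0.7,0.7,0.7,0.7]
}}

```text
time: 10.92
ee_pos: [0.6034, -0.1205, 0.066]
eef_rot: [[1.0, 0.009, 0.001], [0.009, -1.0, -0.001], [0.001, 0.001, -1.0]]
ft_force: [-0.1, 0.7, -0.6]
opening: 0.0596
```

Call:
{"api": "step_arm", "payload": {
  "linear": [
    [0,0,0],
    [0,0,0],
    [0,0,0],
    [0,0,0],
    [0,0,0],
    [0,0,0]
  ],
  "dr": [
    [0,0,0],
    [0,0,0],
    [0,0,0],
    [0,0,0],
    [0,0,0],
    [0,0,0]
  ],
  "grip": [0.4,0.2,0,0,0,0]
}}

```text
time: 11.68
ee_pos: [0.6036, -0.1207, 0.0663]
eef_rot: [[1.0, 0.009, 0.002], [0.009, -1.0, -0.001], [0.002, 0.001, -1.0]]
ft_force: [-1.0, -0.8, 3.4]
opening: 0.0075
```

```bash
python3 - <<'E'
from h import *
s=state();print(s["ee_pos"],s["ft_force"],s["wrist_torque"],s["opening"])
c=cam("wrist");im=save("wrist","pics/w8.png");sc=save("scene","pics/scene8.png");sd=save("side","pics/side8.png")
o=np.zeros((384,800,3),np.uint8);o[:,:512]=im
o[:300,512:800]=cv2.resize(sc[165:265,150:246],(288,300),interpolation=cv2.INTER_CUBIC);cv2.imwrite("pics/m8.png",o[:,:,::-1])
print(go([.603,-.12,.065],.5))
E
```

```text
[ 0.60359745 -0.12068671  0.06634485] [-1.02430956 -0.77343671  3.43268022] [-0.07264984  0.16818732  0.1254968 ] 0.0074764656654028525
(array([-0.6, -0.7,  1.3]), array([ 0.0014, -0.0017,  0.0005]))
```

View pics/m8.png

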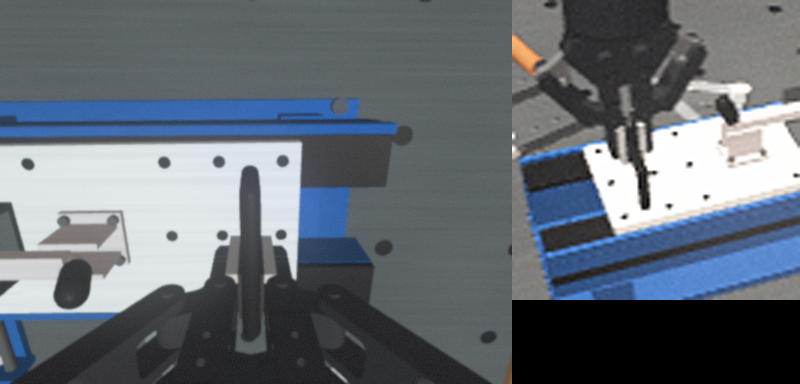

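The fingers hold the bar, but the opening of 7.5 mm on a 10 mm bar with a 3 N upward force suggests a shallow grip. I'll open slightly, go deeper and regrip. The picture budget is used up, so the rest is numeric.

Call:
{"api": "step_arm", "payload": {
  "linear": [
    [0,0,0],
    [0,0,0],
    [0,0,3],
    [0,0,6],
    [0,0,9],
    [0,0,9]
  ],
  "dr": [
    [0,0,0],
    [0,0,0],
    [0,0,0],
    [0,0,0],
    [0,0,0],
    [0,0,0]
  ],
  "grip": [0.3,0.4,0.4,0.4,0.4,0.4]
}}

```text
time: 12.58
ee_pos: [0.6033, -0.1206, 0.0568]
eef_rot: [[1.0, 0.009, 0.001], [0.009, -1.0, -0.001], [0.001, 0.001, -1.0]]
ft_force: [-0.2, 0.2, -0.2]
opening: 0.0342
```

Call:
{"api": "step_arm", "payload": {
  "linear": [
    [0,0,0],
    [0,0,0],
    [0,0,0],
    [0,0,0],
    [0,0,0]
  ],
  "dr": [
    [0,0,0],
    [0,0,0],
    [0,0,0],
    [0,0,0],
    [0,0,0]
  ],
  "grip": [0.2,0,0,0,0]
}}

```text
time: 13.2
ee_pos: [0.6034, -0.1207, 0.057]
eef_rot: [[1.0, 0.009, 0.001], [0.009, -1.0, -0.001], [0.001, 0.001, -1.0]]
ft_force: [-0.1, -0.6, 1.6]
opening: 0.0082
```

Call:
{"api": "step_arm", "payload": {
  "linear": [
    [0,-3,1],
    [0,-6,1],
    [0,-9,1],
    [0,-12,1],
    [0,-16,1],
    [0,-20,1]
  ],
  "dr": [
    [0,0,0],
    [0,0,0],
    [0,0,0],
    [0,0,0],
    [0,0,0],
    [0,0,0]
  ],
  "grip": [0,0,0,0,0,0]
}}

```text
time: 13.95
ee_pos: [0.6042, -0.1016, 0.057]
eef_rot: [[1.0, 0.009, 0.003], [0.009, -1.0, -0.003], [0.003, 0.003, -1.0]]
ft_force: [1.4, -4.6, 3.5]
opening: 0.0082
```

```bash
python3 - <<'E'
from h import *
s=state();print(s["ee_pos"],s["ft_force"],s["opening"])
E
```

```text
[ 0.60420423 -0.10162914  0.05700976] [ 1.44468456 -4.56806072  3.53564535] 0.008160753082861604
```

Call:
{"api": "step_arm", "payload": {
  "linear": [
    [0,-12,1],
    [0,-28,1],
    [0,-44,1],
    [-1,-60,1],
    [-1,-76,1],
    [-1,-92,1],
    [-1,-106,1],
    [-1,-116,1]
  ],
  "dr": [
    [0,0,0],
    [0,0,0],
    [0,0,0],
    [0,0,0],
    [0,0,0],
    [0,0,0],
    [0,0,0],
    [0,0,0]
  ],
  "grip": [0,0,0,0,0,0,0,0]
}}

```text
time: 14.95
ee_pos: [0.6034, 0.014, 0.057]
eef_rot: [[1.0, 0.009, 0.006], [0.009, -1.0, -0.005], [0.006, 0.005, -1.0]]
ft_force: [0.3, -5.6, 5.3]
opening: 0.0082
```

Call:
{"api": "step_arm", "payload": {
  "linear": [
    [0,-8,1],
    [0,-18,1],
    [0,-28,1],
    [0,-38,1],
    [0,-45,1],
    [0,-48,1]
  ],
  "dr": [
    [0,0,0],
    [0,0,0],
    [0,0,0],
    [0,0,0],
    [0,0,0],
    [0,0,0]
  ],
  "grip": [0,0,0,0,0,0]
}}

```text
time: 15.7
ee_pos: [0.6039, 0.0611, 0.0571]
eef_rot: [[1.0, 0.01, 0.008], [0.01, -1.0, -0.008], [0.008, 0.008, -1.0]]
ft_force: [-0.4, -7.3, 7.0]
opening: 0.0081
```

Call:
{"api": "step_arm", "payload": {
  "linear": [
    [0,-6,1],
    [0,-12,1],
    [0,-17,1],
    [0,-20,1],
    [0,-20,1]
  ],
  "dr": [
    [0.004,-0.004,0],
    [0.008,-0.008,0],
    [0.008,-0.008,0],
    [0.008,-0.008,0],
    [0.008,-0.008,0]
  ],
  "grip": [0,0,0,0,0]
}}

```text
time: 16.32
ee_pos: [0.6033, 0.0777, 0.058]
eef_rot: [[1.0, 0.01, -0.003], [0.01, -1.0, -0.006], [-0.003, 0.006, -1.0]]
ft_force: [-10.5, -16.2, 15.4]
opening: 0.0082
```

```bash
python3 - <<'E'
from h import *
s=state();print(s["ee_pos"],s["ft_force"],s["opening"])
dy=s["ee_pos"][1]+.1207
sd=save("side","pics/side9.png");sc=save("scene","pics/scene9.png")
fr=np.array([.6525,.1136+dy,.078]);tip=np.array([.6620,.3217,.080])
for n,im in(("side",sd),("scene",sc)):
    p=proj(n,[fr,tip,[.6,.1126+dy,.078]]);print(n,p.round(1))
g=sd[:,:,0].astype(int);print("side cols 258..292 rows 138..160");print(g[138:162,258:292])
g=sc.astype(int);print("scene red cols 346..376 rows 195..220");print(g[195:222,344:378,0])
E
```

```text
[0.60326405 0.07772089 0.05798423] [-10.50328921 -16.18583985  15.38082385] 0.008207541405102358
side [[275.9 148.9]
 [278.3 147.1]
 [261.6 148.9]]
scene [[355.2 198.9]
 [360.5 199.5]
 [343.9 189. ]]
side cols 258..292 rows 138..160
[[ 71  98 150 143 139 120  91  77  74  71  72  72  73  73  70  72  70  72
   76 101 103 119 103  67  72  98  97  97  97  98  97  97  97  97]
 [ 65  80 123 149 165 160 150 145 130 126 113 111 112 111 110 110 112 127
  138 144 138 126  85  66  67 105 136 132 112  99  98  97  97  97]
 [ 60  68  82 109 142 164 174 175 170 170 164 162 163 162 160 159 157 162
  164 155 124  90  66  64  66 105 140 170 193 172 116  97  97  96]
 [ 55  62  63  70  95 117 138 162 173 181 182 181 181 179 177 176 171 160
  134 112  84  67  62  57  68 103 135 204 230 226 199 139  98  97]
 [ 56  57  59  61  64  70  86 112 123 133 138 139 141 137 138 128 123 111
   87  66  62  60  56  53  68 104 141 191 221 226 215 131  98  98]
 [ 55  57  58  57  59  62  62  64  66  69  77  77  84  74  78  67  64  64
   62  59  57  54  53  54  79 128 161 163 191 200 186 157  98  98]
 [ 56  58  58  58  59
[... 5663 characters left out ...]
  96  91 102 129 144 146 143 139 141 141 138 141 135 135 136 143 145
  127  97 108 120 127 137 136 137 137 139 132 136 132 131 130 131]
 [ 97 102 133 144 140 141 140 135 142 140 137 138 141 141 142 141 139 118
   73  70  67  68  77 116 141 137 134 132 133 135 132 134 138 131]
 [107 125 144 145 142 135 143 137 134 143 141 138 140 141 139 139 142 122
   82  70  67  67  66  97 137 134 131 136 135 135 135 138 133 130]
 [145 141 141 142 142 143 137 142 140 144 140 136 134 139 138 130 140 137
  133 108  77  61  79 110 134 137 140 135 136 138 139 135 135 134]
 [134 142 142 140 140 137 140 145 139 137 136 141 142 134 139 138 137 136
  138 143 140 137 142 141 139 134 136 135 132 136 136 137 135 134]]
```

```bash
cat > meas.py <<'E'
from h import *
def meas(sc):
    g=sc[:,:,0].astype(float); pts=[]
    for r in range(192,201):
        for c in range(340,366):
            if g[r,c]>=195>g[r,c+1]: pts.append((c+(g[r,c]-195)/(g[r,c]-g[r,c+1]),r)); break
    q=np.array([onz("scene",p,.078) for p in pts]); k=np.polyfit(q[:,0],q[:,1],1)
    return q,k
if __name__=="__main__":
    s=state();sc=save("scene","pics/sl.png");q,k=meas(sc)
    tip=onz("scene",(360.2,200.3),.08)
    print(s["ee_pos"],s["ft_force"].round(1),s["wrist_torque"].round(2),s["opening"],s["eef_rot"][:,2].round(4))
    print("edge res",(q[:,1]-np.polyval(k,q[:,0])).round(4),"slope",k[0],"y at x=.6525",np.polyval(k,.6525),"tip",tip,"gap",tip[1]-np.polyval(k,tip[0]))
    # crude level check: front-right corner seen low? rail gap not visible
E
python3 meas.py
```

```text
[0.60324915 0.07772667 0.0579936 ] [ -9.4 -13.9  15.2] [-2.41  1.48 -0.02] 0.007917189583703023 [-0.0027 -0.006  -1.    ]
edge res [ 0.0397 -0.0088 -0.0078 -0.0069 -0.0058 -0.0043 -0.0034 -0.0017 -0.0008] slope -0.2323634538668132 y at x=.6525 0.3068875027632275 tip [0.66481487 0.31873428 0.08      ] gap 0.014708298614367232
```

Call:
{"api": "step_arm", "payload": {
  "linear": [
    [0,0,1.5],
    [0,0,3],
    [0,0,3]
  ],
  "dr": [
    [0,0.003,0],
    [0,0.004,0],
    [0,0.004,0]
  ],
  "grip": [0,0,0]
}}

```text
time: 16.85
ee_pos: [0.6034, 0.0768, 0.057]
eef_rot: [[1.0, 0.01, 0.001], [0.01, -1.0, -0.008], [0.001, 0.008, -1.0]]
ft_force: [-5.2, -5.4, 12.1]
opening: 0.008
```

```bash
sed -i 's/    q=np.array.*/    q=np.array([onz("scene",p,.078) for p in pts]); q=q[np.abs(q[:,1]-np.median(q[:,1]))<.01]; k=np.polyfit(q[:,0],q[:,1],1)/' meas.py; python3 meas.py; python3 - <<'E'
from h import *
im=cv2.imread("pics/sl.png")[:,:,2].astype(int);print(im[190:206,336:366])
E
```

```text
[0.6034474  0.07681828 0.05695006] [-5.2 -5.4 12.1] [-0.87  0.95  0.03] 0.008025005868913275 [ 9.0e-04 -7.8e-03 -1.0e+00]
edge res [ 0.0003 -0.0001 -0.0003  0.0001 -0.0002  0.0001  0.0001 -0.0001  0.0002] slope 0.0026815003123640243 y at x=.6525 0.3083428463359524 tip [0.66481487 0.31873428 0.08      ] gap 0.010358406882734483
[[104 101  99 101 105 106  97  96 113 137 137 135 142 140 136 138 135 137
  132 136 133 155 188 207 219 198 196 199 198 198]
 [ 99  99 102  97 106 100  97 126 178 176 133 131 134 135 135 134 139 141
  139 138 136 134 147 199 238 228 196 197 199 196]
 [103 108 100 101 103 104  93 122 253 255 213 132 133 138 134 142 137 138
  134 137 133 135 135 140 197 234 218 197 197 196]
 [103 103 103 107 103 102  91 209 255 255 255 210 127 135 137 139 138 138
  132 133 137 137 137 134 145 178 218 218 198 198]
 [103 105  97 100 101  95  87 239 255 255 255 255 211 130 130 134 135 133
  137 137 135 137 133 133 134 136 169 192 185 197]
 [100  97  97  94  91 125 191 253 255 255 255 255 255 245 126 134 134 137
  133 138 136 132 137 135 135 134 139 161 188 207]
 [101 126 158 173 254
[... 529 characters left out ...]
255 255 255 255 255 255
  255 191 132 139 137 198 242 203 128 132 150 195]
 [254 254 254 254 254 254 254 255 255 255 255 255 255 255 254 251 245 228
  208 149 132 131 136 155 234 255 244 217 204 223]
 [254 254 254 255 255 255 255 255 255 255 254 248 233 225 227 227 230 237
  203 131 134 135 134 140 196 255 255 255 255 248]
 [255 255 255 255 255 255 254 247 233 225 227 228 229 230 234 220 186 169
  122 125 138 137 135 132 193 253 255 255 255 255]
 [255 255 251 248 236 225 226 224 226 229 232 216 184 176 148 132 126 101
   97 122 136 139 131 123 172 220 241 255 255 255]
 [235 226 226 229 230 233 230 217 190 167 133 134 134 139 130 106  89  91
  105 133 136 133 129 139 184 231 230 228 253 255]]
```

Call:
{"api": "step_arm", "payload": {
  "linear": [
    [-1,-3,2],
    [-1,-6,2],
    [-1,-9,2],
    [-1,-11,2],
    [-1,-11,2],
    [-1,-11,2]
  ],
  "dr": [
    [0,0,0],
    [0,0,0],
    [0,0,0],
    [0,0,0],
    [0,0,0],
    [0,0,0]
  ],
  "grip": [0,0,0,0,0,0]
}}

```text
time: 17.65
ee_pos: [0.6033, 0.084, 0.0582]
eef_rot: [[1.0, 0.011, 0.001], [0.011, -1.0, -0.015], [0.001, 0.015, -1.0]]
ft_force: [-8.7, -15.9, 19.5]
opening: 0.0081
```

```bash
sed -i 's/range(192,201)/range(193,201)/;s/range(340,366)/range(345,359)/' meas.py; python3 meas.py;  python3 - <<'E'
from h import *
im=cv2.imread("pics/sl.png")[:,:,2].astype(int);print(im[193:206,344:370])
E
```

```text
[0.6033088  0.08397333 0.05824381] [ -8.7 -15.9  19.5] [-2.57  1.34  0.03] 0.008147000102548273 [ 0.0014 -0.0149 -0.9999]
edge res [ 0.0003 -0.     -0.0002 -0.0004 -0.0001  0.0003  0.0002 -0.0001] slope -0.0006984410263501385 y at x=.6525 0.3105066240954762 tip [0.66481487 0.31873428 0.08      ] gap 0.008236252662900623
[[ 91 160 255 255 214 128 133 135 134 133 135 131 136 136 138 137 146 186
  217 219 200 197 198 198 196 199]
 [ 93 205 255 255 255 209 126 131 133 138 137 141 136 138 137 131 136 136
  172 191 182 200 195 197 200 197]
 [120 244 255 255 255 255 213 128 127 135 138 138 135 137 137 139 130 130
  136 165 189 206 215 192 196 197]
 [243 255 255 255 255 255 255 212 127 133 132 135 132 131 135 134 137 138
  137 133 159 168 194 225 196 195]
 [255 255 255 254 255 255 255 255 242 128 134 135 139 138 138 138 143 140
  141 135 132 195 255 255 255 255]
 [255 255 254 254 254 255 255 255 255 248 171 132 137 141 142 138 137 137
  135 135 135 246 255 255 255 255]
 [254 254 254 254 254 254 255 255 255 255 255 170 134 137 136 138 131 128
  132 133 136 201 255 255 255 255]
 [254 254 254 254 254 255 255 255 255 255 255 255 169 133 131 197 244 202
  127 128 150 194 224 234 247 252]
 [254 254 254 254 255 255 255 255 255 255 255 255 248 171 131 153 235 255
  246 216 204 221 227 231 229 232]
 [255 255 255 255 255 255 255 254 251 244 228 231 198 133 131 137 197 255
  255 255 255 248 236 228 226 226]
 [255 255 255 250 247 234 223 224 230 233 234 231 184 130 134 128 194 252
  255 255 255 255 235 208 225 242]
 [244 222 227 227 226 231 230 237 216 161 149 132 133 135 136 126 161 220
  241 255 255 255 251 238 247 255]
 [228 231 231 224 201 187 158 101  81  81 105 126 131 134 126 142 186 229
  230 228 253 255 255 255 255 255]]
```

```bash
python3 - <<'E'
from h import *
for p in((354.8,200.7),(356.4,201.6)): print(onz("scene",p,.078))
print(proj("scene",[[.657,.3083,.078],[.657,.3155,.078],[.657,.3155,.073],[.657,.3105,.078]]))
s=state();print(s["joint_positions"].round(1),s["joint_torque"].round(1))
# long right top edge of plate: bright top/side transition in scene along plate
for f in("scene7","scene8","sl"):
    im=cv2.imread(f"pics/{f}.png")[:,:,2].astype(int)
    out=[]
    for c in range(200,356,12):
        col=im[195:262,c]; i=[k for k in range(len(col)-1) if col[k]>=250 and col[k+1]<250]; out.append((c,195+i[-1] if i else None))
    print(f,out)
E
```

```text
[0.65911112 0.30629368 0.078     ]
[0.66411157 0.30783233 0.078     ]
[[354.98244706 200.12465787]
 [357.29190482 199.59143166]
 [356.96850019 201.14614324]
 [355.68921216 199.96147425]]
[ -2.3  17.9 100.3  -1.   61.6  87.5] [  9.  -31.7 -24.4   3.5  -2.    0.1]
scene7 [(200, 236), (212, 233), (224, 230), (236, 227), (248, 224), (260, 221), (272, 218), (284, 216), (296, 224), (308, 220), (320, 218), (332, 215), (344, 212)]
scene8 [(200, 236), (212, 233), (224, 230), (236, 227), (248, 224), (260, 221), (272, 219), (284, 216), (296, 224), (308, 220), (320, 218), (332, 215), (344, 212)]
sl [(200, None), (212, None), (224, 195), (236, None), (248, None), (260, 211), (272, 219), (284, 217), (296, 224), (308, 220), (320, 218), (332, 215), (344, 212)]
```

```bash
cat > edge.py <<'E'
from h import *
def edge(im,lo,hi):
    "right top edge of plate: fit tilt; returns y, apparent x on z=.078"
    g=im[:,:,0].astype(float);out=[]
    for c in range(lo,hi):
        p=None
        for r in range(196,245):
            if g[r,c]>=242>g[r+1,c] and g[r-2:r,c].min()>245 and g[r+2,c]<242: p=r+(g[r,c]-242)/(g[r,c]-g[r+1,c])
            if p: break
        if p: out.append(onz("scene",(c,p),.078))
    return np.array(out)
def level(im,lo,hi):
    q=edge(im,lo,hi); 
    for _ in range(3):
        k=np.polyfit(q[:,1],q[:,0],1);r=q[:,0]-np.polyval(k,q[:,1]);q=q[np.abs(r)<max(.001,2*r.std())]
    return k[0],np.polyval(k,.2),len(q),r.std(),q[:,1].min().round(3),q[:,1].max().round(3)
if __name__=="__main__":
    for f,lo,hi in(("scene7",200,283),("scene8",200,283),("scene9",268,353),("sl",268,354)):
        print(f,level(cv2.imread(f"pics/{f}.png")[:,:,::-1],lo,hi))
E
python3 edge.py
```

```text
scene7 (np.float64(-0.06641754565949183), np.float64(0.6161907331699176), 82, np.float64(0.04135357758485923), np.float64(-0.112), np.float64(0.115))
scene8 (np.float64(-0.08820901592061914), np.float64(0.611737748406163), 82, np.float64(0.04147225907783207), np.float64(-0.112), np.float64(0.114))
scene9 (np.float64(0.003702932223274787), np.float64(0.6604131513919763), 73, np.float64(0.0007555817600839739), np.float64(0.061), np.float64(0.297))
sl (np.float64(0.016630911135830845), np.float64(0.6608551032756474), 70, np.float64(0.001799685264146822), np.float64(0.065), np.float64(0.298))
```

```bash
python3 - <<'E'
s=open("edge.py").read()
a=s.index("    for _ in range(3)");b=s.index("    return k[0]")
s=s[:a]+"""    q=q[np.abs(q[:,0]-.66)<.02]
    from scipy.stats import theilslopes
    m=theilslopes(q[:,0],q[:,1]);k=m[:2];r=q[:,0]-np.polyval(k,q[:,1]);r=r[np.abs(r)<.003]
"""+s[b:]
open("edge.py","w").write(s)
E
python3 edge.py
```

```text
scene7 (np.float64(-0.019031778419248885), np.float64(0.6540131191848003), 56, np.float64(0.0006745603664730068), np.float64(-0.112), np.float64(0.091))
scene8 (np.float64(-0.019036716389338237), np.float64(0.6540765324788014), 56, np.float64(0.0006754025853796524), np.float64(-0.112), np.float64(0.091))
scene9 (np.float64(0.004911040409451966), np.float64(0.6603855927634338), 77, np.float64(0.0007601570151076781), np.float64(0.061), np.float64(0.297))
sl (np.float64(0.016780899938457522), np.float64(0.6609015887841182), 80, np.float64(0.0008194944472879042), np.float64(0.065), np.float64(0.298))
```

The numbers show the plate is tipping nose-down by ~0.02–0.03 rad: the apparent edge slope changed and the handle rose 1 mm. I'll stop advancing, press it flat and then recheck.

Call:
{"api": "step_arm", "payload": {
  "linear": [
    [-1,1,2],
    [-1.5,2,3.5],
    [-1.5,2,4.5],
    [-1.5,2,4.5]
  ],
  "dr": [
    [0.007,0,0],
    [0.015,0,0],
    [0.015,0,0],
    [0.015,0,0]
  ],
  "grip": [0,0,0,0]
}}

```text
time: 18.2
ee_pos: [0.6033, 0.0831, 0.0569]
eef_rot: [[1.0, 0.011, 0.004], [0.011, -1.0, 0.002], [0.004, -0.002, -1.0]]
ft_force: [-5.3, 1.9, 16.4]
opening: 0.0081
```

```bash
python3 meas.py; python3 -c "
from edge import *
print(level(cv2.imread('pics/sl.png')[:,:,::-1],268,354))"
```

```text
[0.60328168 0.08310366 0.05691118] [-5.3  1.9 16.4] [ 0.24  0.75 -0.03] 0.008149916690503411 [ 0.004   0.0018 -1.    ]
edge res [-0.0002 -0.0004  0.     -0.0002  0.0008  0.0008  0.0006 -0.0015] slope -0.00721688479473404 y at x=.6525 0.31389581939368083 tip [0.66481487 0.31873428 0.08      ] gap 0.0049273311551911725
(np.float64(-0.014968881372421085), np.float64(0.6587733170129141), 77, np.float64(0.0006768417237898055), np.float64(0.064), np.float64(0.303))
```

Call:
{"api": "step_arm", "payload": {
  "linear": [
    [-1,-1,4.5],
    [-1,-3,5],
    [-1,-5,5],
    [-1,-6,5],
    [-1,-6,5],
    [-1,-6,5]
  ],
  "dr": [
    [0.004,0,0],
    [0.006,0,0],
    [0.008,0,0],
    [0.008,0,0],
    [0.008,0,0],
    [0.008,0,0]
  ],
  "grip": [0,0,0,0,0,0]
}}

```text
time: 19.0
ee_pos: [0.6036, 0.0835, 0.0569]
eef_rot: [[1.0, 0.012, 0.004], [0.012, -1.0, -0.001], [0.004, 0.001, -1.0]]
ft_force: [-13.8, -21.6, 27.9]
opening: 0.0081
```

```bash
python3 meas.py; python3 -c "
from edge import *
im=cv2.imread('pics/sl.png')
print(level(im[:,:,::-1],268,354));print(im[193:204,346:366,2])"
```

```text
[0.60357528 0.08345649 0.05688261] [-13.8 -21.6  27.9] [-3.55  2.22  0.02] 0.008095587354634655 [ 4.3e-03 -6.0e-04 -1.0e+00]
edge res [-0.0004 -0.     -0.0001 -0.0003  0.0008  0.0007  0.0006 -0.0014] slope -0.015142675379555853 y at x=.6525 0.31388619037269966 tip [0.66481487 0.31873428 0.08      ] gap 0.005034565260379709
(np.float64(-0.015351141209410585), np.float64(0.6589662384468878), 80, np.float64(0.0006343872276053616), np.float64(0.056), np.float64(0.303))
[[255 255 255 244 129 135 128 132 138 133 132 135 137 134 145 176 216 220
  201 200]
 [255 255 255 255 248 166 132 132 138 142 135 136 140 133 130 133 169 192
  181 197]
 [255 255 255 255 255 255 169 128 136 135 137 136 136 135 131 130 138 160
  186 209]
 [255 254 254 255 255 255 255 167 124 132 134 132 138 135 141 139 135 138
  158 169]
 [254 254 254 254 255 255 255 255 209 128 134 140 139 142 138 143 135 142
  130 197]
 [254 254 254 254 254 255 255 255 255 211 134 141 139 141 139 135 135 134
  136 246]
 [254 254 254 254 255 255 255 255 255 255 214 135 134 134 130 129 132 135
  135 198]
 [254 255 255 255 255 255 255 255 255 255 244 142 134 197 244 204 129 126
  146 194]
 [255 255 255 255 255 251 245 226 226 230 205 147 130 151 237 255 245 216
  206 221]
 [254 250 243 225 226 229 230 228 235 231 185 131 131 139 196 255 255 255
  255 249]
 [225 227 229 229 229 227 206 166 125 115 138 135 135 129 191 253 255 255
  255 255]]
```

Now it's flat but stuck. The down-press couples into +x and loads the lip (Fx −14 N). I'll use less down force, take out the sideways load and advance.

Call:
{"api": "step_arm", "payload": {
  "linear": [
    [-3,0,3],
    [-4,-2,3],
    [-4,-4,3],
    [-4,-6,3],
    [-4,-7,3],
    [-4,-7,3]
  ],
  "dr": [
    [0.002,-0.002,0],
    [0.004,-0.004,0],
    [0.006,-0.004,0],
    [0.008,-0.004,0],
    [0.008,-0.004,0],
    [0.008,-0.004,0]
  ],
  "grip": [0,0,0,0,0,0]
}}

```text
time: 19.8
ee_pos: [0.603, 0.0885, 0.0576]
eef_rot: [[1.0, 0.012, 0.008], [0.012, -1.0, 0.004], [0.008, -0.004, -1.0]]
ft_force: [-0.0, -8.2, 13.5]
opening: 0.0083
```

```bash
python3 meas.py; python3 -c "
from edge import *
im=cv2.imread('pics/sl.png')
print(level(im[:,:,::-1],268,354))"
```

```text
[0.60301745 0.08850682 0.05764364] [-0.  -8.2 13.5] [-1.38  0.09 -0.02] 0.008334762511635556 [ 0.0075  0.0038 -1.    ]
edge res [-0.0001  0.0001 -0.0002 -0.     -0.0002  0.0008  0.0004 -0.0008] slope 0.016127163875844324 y at x=.6525 0.3164938311737884 tip [0.66481487 0.31873428 0.08      ] gap 0.002041840440099252
(np.float64(0.001957630774976196), np.float64(0.6597114124156952), 79, np.float64(0.0007963926981872675), np.float64(0.058), np.float64(0.3))
```

Call:
{"api": "step_arm", "payload": {
  "linear": [
    [-2,-1,3],
    [-3,0,4.5],
    [-4,1,5],
    [-4,1,5]
  ],
  "dr": [
    [0,-0.003,0],
    [0,-0.006,0],
    [0,-0.006,0],
    [0,-0.006,0]
  ],
  "grip": [0,0,0,0]
}}

```text
time: 20.35
ee_pos: [0.6032, 0.0878, 0.0569]
eef_rot: [[1.0, 0.011, 0.011], [0.011, -1.0, 0.004], [0.011, -0.004, -1.0]]
ft_force: [1.9, -0.3, 14.1]
opening: 0.0081
```

```bash
python3 meas.py; python3 -c "
from edge import *
im=cv2.imread('pics/sl.png')
print(level(im[:,:,::-1],268,354));print(im[193:206,346:366,2])
sd=save('side','pics/side10.png');print(sd[140:156,262:292,0])
for y in (.3157,.3187,.3217): print(proj('scene',[[.657,y,.078]]))"
```

```text
[0.60317314 0.08783062 0.05691258] [ 1.9 -0.3 14.1] [-0.09 -0.16 -0.  ] 0.008107666773922273 [ 0.0107  0.0044 -0.9999]
edge res [-0.0007 -0.0001 -0.0001  0.0004  0.0004  0.0017  0.0007 -0.0023] slope -0.04087979508952855 y at x=.6525 0.31793630054727484 tip [0.66481487 0.31873428 0.08      ] gap 0.0013014043805990028
(np.float64(-0.01518933382573333), np.float64(0.6583349527907865), 79, np.float64(0.0007859891214576699), np.float64(0.058), np.float64(0.303))
[[202 255 255 255 255 210 128 132 131 132 138 138 136 133 143 181 215 220
  196 199]
 [246 255 255 255 255 255 242 129 134 137 140 139 137 139 132 136 168 192
  181 199]
 [255 255 255 255 255 255 255 243 130 133 137 137 133 137 136 134 140 162
  187 209]
 [255 255 254 254 254 255 255 255 248 166 132 124 139 137 137 134 138 135
  158 168]
 [254 254 254 254 254 254 255 255 255 255 167 132 134 139 140 141 141 137
  132 197]
 [254 254 254 254 255 254 255 255 255 255 255 212 138 140 137 137 138 135
  133 245]
 [254 254 254 254 255 255 255 255 255 255 255 255 186 133 133 132 133 133
  138 199]
 [254 255 255 255 255 255 255 255 254 249 
[... 1859 characters left out ...]
60  60  61  59  60  59  59  60  58  57  57  57  57  55  64
   90  99  99 127 205 188 132 180 202 186  99  97]
 [ 60  61  61  59  60  60  59  60  59  60  59  57  59  58  56  55  58  80
   99  98 100 116 161 157 146 205 213 167  97  97]
 [ 58  61  60  60  59  61  60  59  61  59  59  57  58  57  62  87  86  94
   97  99 100 100 100 102 136 200 213 167  99  97]
 [ 60  59  60  60  61  61  60  59  61  59  59  59  71 113 132 190  98  99
   99  98  99 101 100 100 116 171 218 196  99  98]
 [ 60  58  59  62  60  61  60  61  59  59  60  85 164 206 213 223  99  99
   99  99  98  99  99 100 115 170 219 207 115  98]]
[[357.35590901 199.57665386]]
[[358.31501865 199.3552069 ]]
[[359.27234457 199.13417178]]
```

The plate is flat (edge slope back to the pressed-flat value) and the side loads are near zero, with a 14 N hold-down. Handle travel is 208.2 mm against 208.0 mm needed from the wrist picture, and the scene view agrees to within about 1 mm. Handing in.

```bash
python3 -c "
from h import *
s=state();print(s['time'],s['ee_pos'],s['ft_force'],s['opening']);print(ticket.finish_job())"
```

```text
20.45 [0.60321786 0.08784065 0.05695075] [ 2.58147509 -0.86688353 15.73761416] 0.007857714427115931
the job is handed in; nothing more can be done
None
```

I pressed the pedal to its hard stop (38 N), and the end stop dropped. I then gripped the handle, slid the plate out and handed in at 20.5 s. I was still holding the plate down, with about 15 N of press.

**Position:** The handle travelled 208.2 mm; the wrist picture called for 208.0 mm. The scene view, from a rougher edge fit, put the front edge about 1 mm short of the pointer.

**Last checks:** The plate's side edge showed it lying flat on the rails. The side forces were under 3 N, and the grip opening was steady at about 8 mm. The arm never went near the pointer or the loose items, but I did not re-measure them at the end.

**What did not go smoothly:**
- **Brief tipping:** Three times over the last 20 mm or so the plate tipped nose-down by about 0.01 to 0.03 rad, so its rear lifted an estimated 1 to 2.5 mm. I pressed it flat each time. "Down on the rails all the way" was therefore not fully kept.
- **Fingertip height:** The real fingertips sat about 30 mm above the reported tool point. I corrected for this from the contact forces and the pictures.
- **Grip depth:** The first grip on the handle seemed shallow, so I regripped 9 mm deeper. The opening still read about 8 mm on the 10 mm bar, but it held throughout.

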